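Make up two dental case trays

TASK

Make up the two case trays from the stock on the bench. Blue tray (crown case): the green jaw model in the square bay and the small pink casting ring in the narrow bay; yellow tray (denture case): the jaw model with the pink gums in the square bay and the orange pot with the black lid in the narrow bay. Set each thing down gently, upright and flat on the floor of its bay, without dropping it, and leave the plain white jaw model and the white jar with the blue lid where they stand.

Things in the scene. Friction and masses are not known exactly. Their poses are not given: they have to be found in the camera images.
- blue_tray: shallow blue case tray, 96 (x) x 160 (y) x 8 mm, fixed on a mat whose top is 8 mm above the bench; white label holder on the -x rim. Origin: centre of underside, z up. Floor 3 mm thick; rim and rib between bays 4 mm thick, top 5 mm above the floor. Square bay 88 x 88 mm, centre (0, +32) mm; narrow bay 88 (x) x 60 (y) mm, centre (0, -46) mm. Beside a jaw model in the square bay 12 mm is free: fingers there should stay above the rim
- yellow_tray: shallow yellow case tray, 96 (x) x 160 (y) x 8 mm, fixed on a mat whose top is 8 mm above the bench; white label holder on the -x rim. Origin: centre of underside, z up. Floor 3 mm thick; rim and rib between bays 4 mm thick, top 5 mm above the floor. Square bay 88 x 88 mm, centre (0, +32) mm; narrow bay 88 (x) x 60 (y) mm, centre (0, -46) mm. Beside a jaw model in the square bay 12 mm is free: fingers there should stay above the rim
- green_model: pale green jaw model with green teeth, 64 x 63 x 26 mm (x, y, z), loose on the 8 mm mat, 0.13 kg. Origin: centre of underside, z up. Horseshoe of teeth, round at one end of x, straight heel at the other; grip it across y. Fits the square bay with its sides along the bay's sides, any quarter turn
- denture_model: cream-white jaw model with a pink gum band under its white teeth, 62 x 61 x 26 mm (x, y, z), loose on the 8 mm mat, 0.13 kg. Origin: centre of underside, z up. Horseshoe of teeth, round at one end of x, straight heel at the other; grip it across y. Fits the square bay with its sides along the bay's sides, any quarter turn
- pink_ring: small salmon-pink casting ring, an upright open tube 32 mm in diameter and 40 mm high, about 0.09 kg, standing on the 8 mm mat; origin at the centre of its underside, z up. Grip across the diameter
- orange_pot: round orange pot with a black screw lid fixed on, 49 mm in diameter and 52 mm high (lid from 36 mm up), about 0.08 kg, standing on the 8 mm mat; origin at the centre of its underside, z up. Grip across the diameter
- white_model: plain white jaw model without pink, 67 x 66 x 28 mm, loose; not part of either kit, to be left where it stands. Origin at the centre of its underside
- white_jar: small white jar with a blue lid, 42 mm in diameter and 50 mm high, loose; not part of either kit, to be left where it stands. Origin at the centre of its underside
Not all that is in view belongs to the job. Leave any red look-alike of the green_model alone.

How it is judged:
By the outcome, as a careful person would: the job done as asked, in the order asked, and still so for the second after the job is handed in, with the robot touching nothing.
It also fails if it takes over 112 s, if anything falls off the work surface, if the arm or the gripper's body presses on something with over 40 N, if the wrist force passes 120 N, or if a joint passes its speed limit or range.

ROBOT

A 6-joint arm with a two-finger parallel gripper is mounted at the origin on a cart in front of the work surface, level with it; the furniture and walls round the work are solid. World frame = base frame: x ahead of the robot, y to its left, z up, the work surface at z = 0. Lengths are in m, angles in rad, forces in N, time in s.
With the tool pointing down it reaches from about 0.35 to 0.975 m from the base axis. Payload 7.1 kg.
Tool frame: the origin (TCP) lies midway between the tips of the shut fingers; the grasp point (between the pads) lies 19 mm behind it; z points along the fingers, y is the line along which they close (so a half turn about z gives the same grasp; the last joint's range is limited). The gripper opens to 88 mm and grips with 3 to 60 N. Pads are 20 mm wide; open, the fingers measure 115 mm over their backs; the gripper's body (75 mm by 178 mm) begins 61 mm behind the grasp point.
Start: joints at [1.173, 0.423, 1.63, -0, 1.089, -0.019], TCP at [0.231, 0.581, 0.223] pointing down, gripper open.
Joint ranges: [-3, 3], [-0.9, 2.11], [0.09, 2.58], [-1.31, 4.45], [0.11, 2.69], [-2.54, 2.54]. Speed limits (rad/s): [2.39, 2.39, 3.01, 3.14, 3.14, 3.14].

INTERFACE

Orientations are given as a unit quaternion [w, x, y, z].
In Python, from station import move_pose, movel, movej, command_gripper, wait, inverse_kinematics, read_camera, camera_info, MotionError, job_done, get_time, get_joint_pos, get_qvel, get_effort, get_tcp_pos, get_ee_rot, get_ft_force, get_ft_torque, get_grip_width, get_finger_force gives the robot as it stands. Calls block until the motion is done:
- move_pose(position, orientation): joint-space move of the TCP to a pose.
- movel(position, frame=None, v=0.15, until_force=None): straight line of the TCP; frame=None keeps the orientation; v is the mean speed in m/s. With until_force (N) it stops when the force on the tool has changed by that much, and returns True; else False.
- movej(angles): joint-space move.
- command_gripper(opening): opening from 0.0 (shut) to 1.0 (fully open); the grip force is fixed at half the most; returns when the fingers have stopped.
- wait(seconds).
- inverse_kinematics(position, orientation): joint angles nearest the present ones, or None.
- read_camera(name): name is "side" or "top" or "wrist"; returns the picture (400x640x3 uint8, red, green, blue); there is no depth.
- camera_info(name): a dict with "intrinsics" (3x3 intrinsics, pixels), "T" (4x4, takes a point from camera to world coordinates); the wrist camera has in their place "tool_from_camera" (4x4, takes a point from camera to tool coordinates, whose origin is the TCP and whose axes are the flange's). Camera axes: x right, y up, looking along -z (the intrinsics and any distortion apply to the point x, -y, -z); pixel columns grow to the right and rows downward; lengths in m; the calibration is good to about 2 mm. A picture is of the moment at which its call begins: read the wrist's pose just before it. camera_info takes no time and is no camera call.
A pose or a line that the arm cannot do raises MotionError and nothing moves.
- job_done(): hands the job in; it is judged then, once.
Readings, each from a call of its own:
- get_time(): time.
- get_joint_pos(): joint angles.
- get_qvel(): joint speeds.
- get_effort(): joint torques, N m.
- get_tcp_pos(): TCP position.
- get_ee_rot(): TCP orientation.
- get_ft_force(): force on the tool from outside, world axes, zero at the start.
- get_ft_torque(): the same for the moment, N m.
- get_grip_width(): opening from 0.0 (shut) to 1.0 (fully open).
- get_finger_force(): force on a finger pad.
Only numpy, scipy, OpenCV 4.12 (cv2) and the standard library are available. Lean on these libraries where they do the work, as an engineer would, in place of code of your own. Each camera call takes 0.05 s, during which the arm holds its last target. There are 200 camera calls.

## Working session

There is one attempt and no reset: what is moved stays moved. The work goes in short steps, each a Python script; the robot and the scene stay as the last script left them, time stands still between calls to the robot, and variables do not carry over. Pictures are saved under pics/ and viewed, at most 14 in all, crops included, and the job is handed in when it is done.

```bash
mkdir -p pics; ls; python3 - <<'E'
from station import *
import cv2,numpy as np
np.set_printoptions(precision=4,suppress=True)
for n in("top","side","wrist"):
    im=read_camera(n); cv2.imwrite(f"pics/{n}0.png",im[:,:,::-1]); print(n,camera_info(n))
print(get_time(),get_tcp_pos(),get_ee_rot())
E
```

```text
pics
top {'intrinsics': array([[368.8698,   0.    , 313.7205],
       [  0.    , 368.8698, 200.3058],
       [  0.    ,   0.    ,   1.    ]]), 'T': array([[-0.0185,  0.9941, -0.1068,  0.3472],
       [-0.9998, -0.0173,  0.0129,  0.0891],
       [ 0.011 ,  0.107 ,  0.9942,  1.1966],
       [ 0.    ,  0.    ,  0.    ,  1.    ]])}
side {'intrinsics': array([[421.7701,   0.    , 317.054 ],
       [  0.    , 421.7701, 198.5255],
       [  0.    ,   0.    ,   1.    ]]), 'T': array([[ 0.8518,  0.3359, -0.4019,  0.0147],
       [-0.5234,  0.5769, -0.6271, -0.6463],
       [ 0.0212,  0.7446,  0.6672,  0.8169],
       [ 0.    ,  0.    ,  0.    ,  1.    ]])}
wrist {'intrinsics': array([[285.3047,   0.    , 316.0441],
       [  0.    , 285.3047, 196.5933],
       [  0.    ,   0.    ,   1.    ]]), 'tool_from_camera': array([[ 0.0007,  0.9568,  0.2909,  0.081 ],
       [ 1.    , -0.0006, -0.0001,  0.    ],
       [ 0.0001,  0.2909, -0.9568, -0.1624],
       [ 0.    ,  0.    ,  0.    ,  1.    ]])}
0.15 [0.2309 0.5803 0.2221] [-0.0001  0.1882  0.9821 -0.0006]
```

View pics/top0.png

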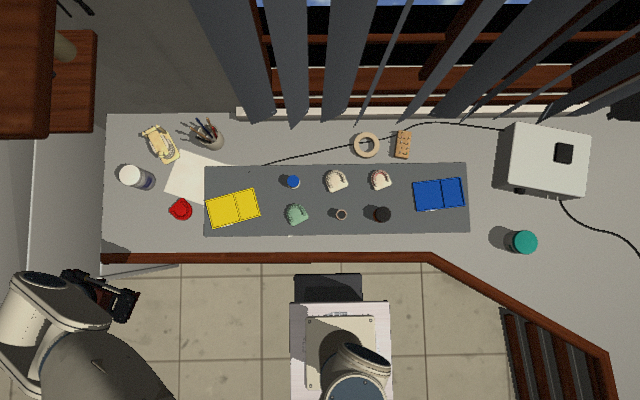

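View pics/side0.png

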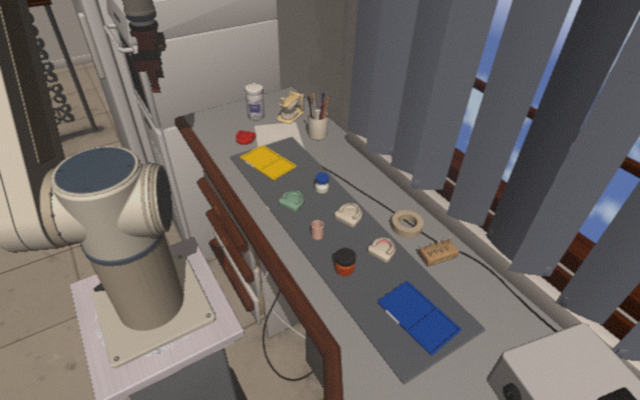

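Top view candidates:
- **Models:** green at (297,214), against a red look-alike at (180,209). Denture, with pink gums, at (381,179), against the plain white model at (336,181).
- **Ring and pot:** pink ring at (341,214). Orange pot with black lid at (382,213), against the blue-lid jar at (292,181).
- **Trays:** yellow at (233,208), blue at (439,194).

In the side view: green (291,200), denture (382,249), ring (317,230), pot (345,262).

```bash
cat > h.py <<'E'
from station import *
import cv2,numpy as np
from scipy.spatial.transform import Rotation as R
np.set_printoptions(precision=4,suppress=True)
def quat(yaw):  # tool down, tool x axis at world angle yaw
    return np.array([0,np.cos(yaw/2),np.sin(yaw/2),0])
def wristT(p,q):
    T=np.eye(4);T[:3,:3]=R.from_quat(np.roll(q,-1)).as_matrix();T[:3,3]=p
    return T@camera_info("wrist")["tool_from_camera"]
def ray(K,T,uv):
    d=T[:3,:3]@np.array([(uv[0]-K[0,2])/K[0,0],-(uv[1]-K[1,2])/K[1,1],-1])
    return T[:3,3],d/np.linalg.norm(d)
def plane(K,T,uv,z):
    o,d=ray(K,T,uv); return o+d*(z-o[2])/d[2]
def tri(*rs):
    A=sum(np.eye(3)-np.outer(d,d) for o,d in rs);b=sum((np.eye(3)-np.outer(d,d))@o for o,d in rs)
    return np.linalg.solve(A,b)
def proj(K,T,P):
    c=np.linalg.inv(T)@np.append(P,1); return K[:2,:2].diagonal()*np.array([c[0],-c[1]])/-c[2]+K[:2,2]
def shot(name):
    p,q=get_tcp_pos(),get_ee_rot(); im=read_camera("wrist")
    cv2.imwrite(f"pics/{name}.png",im[:,:,::-1]); T=wristT(p,q); np.save(f"pics/{name}.npy",T); return im,T
KW=camera_info("wrist")["intrinsics"]
E
python3 - <<'E'
from h import *
t,s=camera_info("top"),camera_info("side")
P=dict(green=((297,214),(291,200)),dent=((381,179),(382,249)),ring=((341,214),(317,230)),pot=((382,213),(345,262)),white=((336,181),(348,214)),jar=((292,181),(321,183)),yel=((233,208),(268,162)),blue=((439,194),(419,317)))
for k,(a,b) in P.items():
    print(k,plane(t["intrinsics"],t["T"],a,.03),tri(ray(t["intrinsics"],t["T"],a),ray(s["intrinsics"],s["T"],b)))
for k in [(.45,.05),(.45,-.1),(.45,.3),(.45,-.35)]:
    print(inverse_kinematics([*k,.28],quat(0)), inverse_kinematics([*k,.28],quat(np.pi)))
E
```

```text
green [0.4298 0.1277 0.03  ] [0.428  0.1289 0.0246]
dent [ 0.5375 -0.1432  0.03  ] [ 0.5368 -0.1434  0.0226]
ring [ 0.4273 -0.0118  0.03  ] [ 0.426  -0.0111  0.0303]
pot [ 0.4282 -0.1422  0.03  ] [ 0.4259 -0.1398  0.0365]
white [0.5334 0.0014 0.03  ] [0.5329 0.0018 0.025 ]
jar [0.5358 0.1422 0.03  ] [0.5342 0.1427 0.0321]
yel [0.4525 0.3299 0.03  ] [0.4545 0.333  0.014 ]
blue [ 0.4858 -0.3272  0.03  ] [ 0.4882 -0.3336  0.0127]
[ 0.0844  0.0919  1.9359 -0.      1.1139  1.6552] [ 0.0844  0.0919  1.9359 -0.      1.1139 -1.4864]
[-0.2445  0.1055  1.9203 -0.      1.1158  1.3263] [-0.2445  0.1055  1.9203 -0.      1.1158 -1.8153]
[ 0.566   0.2345  1.7611 -0.      1.146   2.1368] [ 0.566   0.2345  1.7611 -0.      1.146  -1.0048]
[-0.6819  0.2804  1.6992 -0.      1.162   0.8889] [-0.6819  0.2804  1.6992 -0.      1.162  -2.2527]
```

```bash
python3 - <<'E'
from h import *
for n,y in(("wa",.17),("wb",-.17)):
    move_pose([.48,y,.26],quat(0)); shot(n); print(get_time(),get_tcp_pos(),get_ee_rot())
E
```

```text
1.9583 [0.4799 0.1706 0.2599] [-0.0001  1.      0.0008 -0.    ]
3.2917 [ 0.4803 -0.169   0.26  ] [-0.0001  1.      0.0007  0.    ]
```

View pics/wa.png

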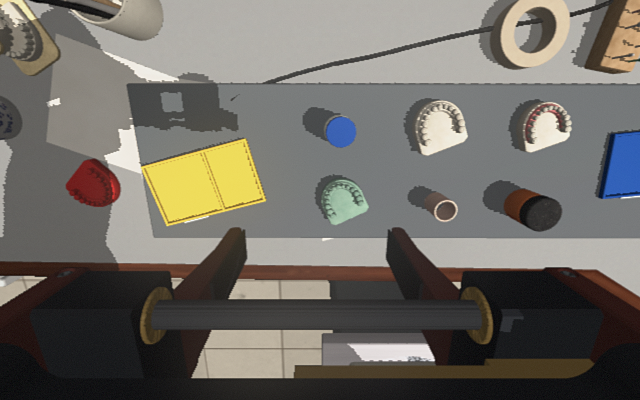

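View pics/wb.png

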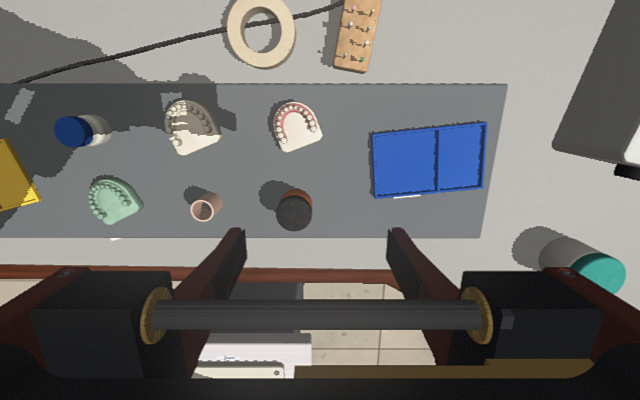

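The wrist views are clear. In wa: yellow tray at (204,182), green at (344,201). In wb: blue tray at (428,160), ring at (205,207), pot at (293,209), denture at (297,127), plain white model at (192,127). Both label holders are on the near (-x) side. Next I'll measure poses from rectified masks.

```bash
cat >> h.py <<'E'
def rectify(im,T,cx,cy,z,half=.09,s=2000):
    # top-down map: up=+x, right=-y ; s px per m
    n=int(2*half*s); c=np.array([[cx+half,cy+half],[cx+half,cy-half],[cx-half,cy-half],[cx-half,cy+half]])
    src=np.float32([proj(KW,T,[*p,z]) for p in c]); dst=np.float32([[0,0],[n,0],[n,n],[0,n]])
    return cv2.warpPerspective(im,cv2.getPerspectiveTransform(src,dst),(n,n))
def hsvmask(im,lo,hi):
    m=cv2.inRange(cv2.cvtColor(im,cv2.COLOR_RGB2HSV),np.array(lo),np.array(hi))
    m=cv2.morphologyEx(m,cv2.MORPH_CLOSE,np.ones((25,25)))
    n,l,st,_=cv2.connectedComponentsWithStats(m); k=1+np.argmax(st[1:,4]); return (l==k).astype(np.uint8)*255
def rect(m,cx,cy,half=.09,s=2000):
    c=cv2.findContours(m,0,2)[0][0]; (u,v),(w,h),a=cv2.minAreaRect(c)
    x,y=cx+half-v/s,cy+half-u/s
    # angle of the w side in world: image (cos a, sin a) -> world (-sin a, -cos a)
    a=np.radians(a); yaw=np.degrees(np.arctan2(-np.cos(a),-np.sin(a)))
    return np.array([x,y]),w/s*1e3,h/s*1e3,yaw
E
python3 - <<'E'
from h import *
I={n:(cv2.imread(f"pics/{n}.png")[:,:,::-1].copy(),np.load(f"pics/{n}.npy")) for n in("wa","wb")}
tiles=[]
def go(name,n,cx,cy,z,lo,hi,half=.09):
    r=rectify(*I[n],cx,cy,z,half); m=hsvmask(r,lo,hi); print(name,n,z,*rect(m,cx,cy,half))
    cs=cv2.findContours(m,0,2)[0]; r=r.copy(); cv2.drawContours(r,cs,-1,(255,0,255),1)
    cv2.polylines(r,[cv2.boxPoints(cv2.minAreaRect(cs[0])).astype(int)],True,(0,255,255),1)
    tiles.append(cv2.resize(r,(260,260)))
go("yel","wa",.4545,.333,.016,(20,120,60),(35,255,255),.11)
go("blue","wb",.488,-.333,.016,(105,150,40),(125,255,255),.11)
for n in("wa","wb"):
    go("green",n,.428,.129,.008,(50,30,60),(90,255,255),.06)
for n in("wa","wb"):
    go("dent",n,.537,-.143,.008,(0,0,170),(40,130,255),.06)
cv2.imwrite("pics/t1.png",cv2.vconcat([cv2.hconcat(tiles[:3]),cv2.hconcat(tiles[3:])])[:,:,::-1])
# tops of ring/pot rims and model height: triangulate
print("ring top",tri(ray(KW,I["wa"][1],(444,210)),ray(KW,I["wb"][1],(203,210))))
print("pot top",tri(ray(KW,I["wa"][1],(541,212)),ray(KW,I["wb"][1],(294,210))))
E
```

```text
yel wa 0.016 [0.4552 0.3354] 96.36428833007812 161.22341918945312 -165.22544860839844
blue wb 0.016 [ 0.489  -0.3298] 95.10366821289062 158.84620666503906 -174.14398956298828
green wa 0.008 [0.4293 0.1317] 68.23741912841797 65.00591278076172 -154.39781188964847
green wb 0.008 [0.4284 0.1426] 65.74039459228516 78.4859848022461 -153.43495178222656
dent wa 0.008 [ 0.5399 -0.1539] 63.216209411621094 65.80085754394531 -158.96248626708984
dent wb 0.008 [ 0.539  -0.1394] 63.20412063598632 62.70304107666015 -159.10223388671875
ring top [ 0.4244 -0.0096  0.0433]
pot top [ 0.4266 -0.1386  0.0529]
```

View pics/t1.png

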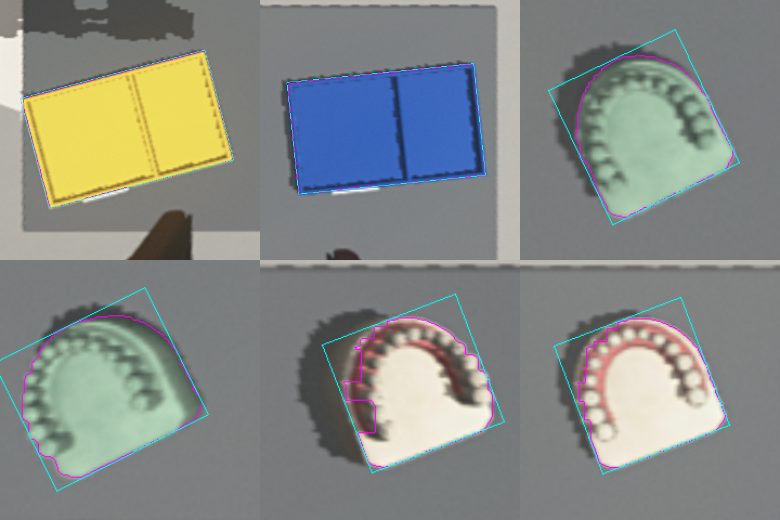

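Trays measure 96x160 at rim height .016, which matches the text. The green tile shows the all-green model at about 26° yaw. The denture tile shows the pink gum band at about 21°. Now the green model: close look from straight above, then grasp.

```bash
cat >> h.py <<'E'
def rot(y): return np.array([[np.cos(y),-np.sin(y)],[np.sin(y),np.cos(y)]])
TR=dict(blue=(np.array([.489,-.3298]),np.radians(5.86)),yel=(np.array([.4552,.3354]),np.radians(14.77)))
def bay(t,kind):
    c,y=TR[t]; return c+rot(y)@np.array([0,.032 if kind=="sq" else -.046]),y
def look(name,xy,yaw,z=.17):
    """camera straight above xy"""
    move_pose([*(xy-rot(yaw)@[.081,0]),z],quat(yaw)); wait(.15); return shot(name)
def grab(xy,yaw,z):
    move_pose([*xy,.12],quat(yaw)); movel([*xy,z+.03],v=.2); movel([*xy,z],v=.06)
    command_gripper(0.); print("grip mm",get_grip_width()*88,"F",get_finger_force())
    movel([*xy,.14],v=.15); print("held mm",get_grip_width()*88,get_finger_force(),get_ft_force(),get_time())
def put(xy,yaw,z):
    move_pose([*xy,.14],quat(yaw)); movel([*xy,z+.012],v=.15); wait(.2)
    hit=movel([*xy,z-.003],v=.015,until_force=2.5); print("hit",hit,get_tcp_pos(),"want z",z)
    command_gripper(1.); wait(.2); movel([*get_tcp_pos()[:2],z+.03],v=.08); movel([*xy,.14],v=.25); print(get_time())
E
python3 - <<'E'
from h import *
xy,yaw=np.array([.431,.133]),np.radians(25.8)
im,T=look("g1",xy,yaw)
for z in(.008,.02):
    r=rectify(im,T,*xy,z,.06); m=hsvmask(r,(50,30,60),(90,255,255)); print(z,*rect(m,*xy,.06))
cs=cv2.findContours(m,0,2)[0]; r=r.copy(); cv2.drawContours(r,cs,-1,(255,0,255),1); cv2.imwrite("pics/g1c.png",cv2.resize(r,(360,360))[:,:,::-1]); print(get_time())
E
```

```text
0.008 [0.4329 0.133 ] 66.3307113647461 65.34249114990234 -153.94650650024414
0.02 [0.4329 0.1329] 63.8593864440918 62.88472366333008 -153.92464065551758
4.6667
```

View pics/g1c.png

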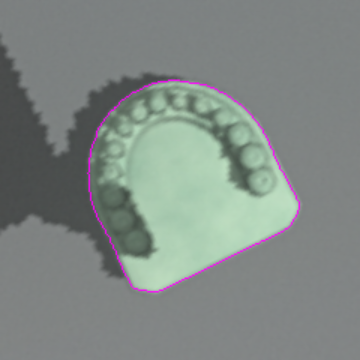

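The crop shows the green model cleanly outlined, 64x63 at z=.02. Yaw is 26.1° and the centre is (.433,.133). Its straight sides run from mid-length to the heel, so I'll grip 6 mm heelward.

```bash
python3 - <<'E'
from h import *
xy,yaw=np.array([.4329,.133]),np.radians(26.1)
grab(xy+rot(yaw)@[-.006,0],yaw,.0155)
if get_grip_width()*88>55:
    b,ty=bay("blue","sq"); put(b+rot(ty)@[-.006,0],ty,.0185)
    look("b1",TR["blue"][0],ty,.2); print(get_time())
E
```

```text
grip mm 60.60432218754545 F 29.986354737484362
held mm 60.13026575133652 29.988957727473462 [-0.347   0.4417 -1.7192] 7.85
hit True [ 0.4796 -0.2985  0.0187] want z 0.0185
13.15
13.8417
```

View pics/b1.png

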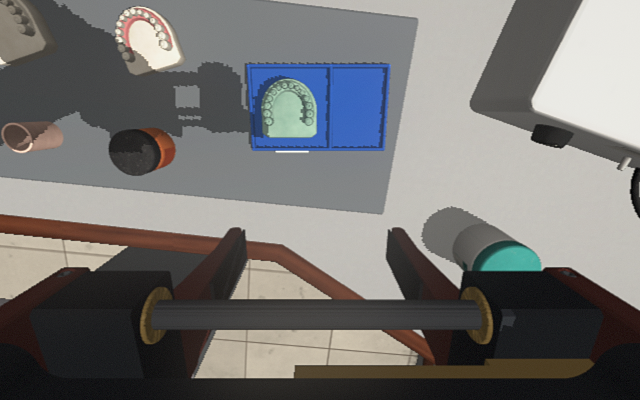

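The green model sits flat and square in its bay, centred at about (289,107) with even margins. Next is the pink ring.

```bash
python3 - <<'E'
from h import *
xy=np.array([.4244,-.0096]);b,ty=bay("blue","nar");yaw=ty+np.pi/2
im,T=look("r1",xy,0.,.16)
r=rectify(im,T,*xy,.048,.04); m=hsvmask(r,(0,50,60),(18,255,255))
c=cv2.findContours(m,0,2)[0][0]; (u,v),rad=cv2.minEnclosingCircle(c); (eu,ev),_,_=cv2.fitEllipse(c)
for a,d in((u,v),(eu,ev)): print(xy+[.04-d/2000,.04-a/2000],rad)
r=r.copy();cv2.drawContours(r,[c],-1,(0,255,0),1)
a=cv2.resize(r,(300,300))
xp=np.array([.4266,-.1386]); im,T=look("p1",xp,0.,.16)
r=rectify(im,T,*xp,.06,.05); m=hsvmask(r,(0,0,0),(180,255,55))
c=cv2.findContours(m,0,2)[0][0]; (u,v),rad=cv2.minEnclosingCircle(c); (eu,ev),_,_=cv2.fitEllipse(c)
for q,d in((u,v),(eu,ev)): print("pot",xp+[.05-d/2000,.05-q/2000],rad)
r=r.copy();cv2.drawContours(r,[c],-1,(0,255,0),1)
cv2.imwrite("pics/rp.png",cv2.hconcat([a,cv2.resize(r,(300,300))])[:,:,::-1]); print(get_time())
E
```

```text
[ 0.4253 -0.0081] 31.154855728149414
[ 0.4256 -0.0085] 31.154855728149414
pot [ 0.4271 -0.1248] 37.500099182128906
pot [ 0.4257 -0.1322] 37.500099182128906
16.1
```

View pics/rp.png

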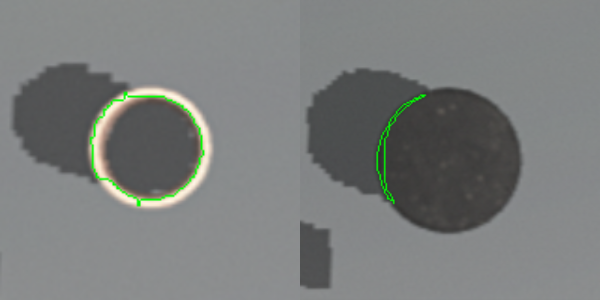

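The ring's outer circle is centred at tile (150,147), diameter 33 mm at z=.048, which puts it at (.425,-.0096). The pot lid is centred at tile (449,160), 48 mm at z=.06, which puts it at (.4233,-.1384).

```bash
python3 - <<'E'
from h import *
xy=np.array([.4251,-.0096]);b,ty=bay("blue","nar");yaw=ty+np.pi/2
grab(xy,yaw,.019)
if get_grip_width()*88>25:
    put(b,yaw,.022)
    xd=np.array([.5395,-.144]);yd=np.radians(21)
    look("b2",TR["blue"][0],ty,.2)
    im,T=look("d1",xd,yd)
    for z in(.008,.02):
        r=rectify(im,T,*xd,z,.06); m=hsvmask(r,(0,0,150),(40,170,255)); print(z,*rect(m,*xd,.06))
    cs=cv2.findContours(m,0,2)[0]; r=r.copy(); cv2.drawContours(r,cs,-1,(0,255,0),1); a=cv2.resize(r,(360,360))[:,:,::-1]
    t=cv2.imread("pics/b2.png")[20:200,210:420]; t=cv2.resize(t,(420,360)); cv2.imwrite("pics/bd.png",cv2.hconcat([a,t])); print(get_time())
E
```

```text
grip mm 31.069253262343675 F 30.00057437639498
held mm 30.97932491800849 29.99355614816068 [ 0.4552  0.2549 -1.0926] 20.325
hit True [ 0.4936 -0.3755  0.022 ] want z 0.022
25.7583
0.008 [ 0.5397 -0.1401] 64.48258972167969 63.78939819335938 -159.22774505615234
0.02 [ 0.5397 -0.1403] 62.14509201049805 61.29069900512695 -159.22774505615234
28.2667
```

View pics/bd.png

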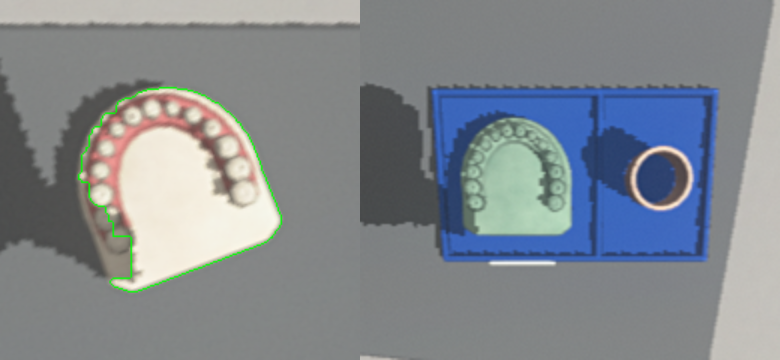

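The blue tray is right: green model squarely in the square bay, ring upright in the narrow bay. The denture's pink gums are confirmed at (.5397,-.1402), yaw 20.8°, 62x61. Next, the denture and then the pot go into the yellow tray.

```bash
python3 - <<'E'
from h import *
xy,yaw=np.array([.5397,-.1402]),np.radians(20.8)
grab(xy+rot(yaw)@[-.006,0],yaw,.0155)
if get_grip_width()*88<53: raise SystemExit("no grip")
b,ty=bay("yel","sq"); put(b+rot(ty)@[-.006,0],ty,.0185)
look("y1",TR["yel"][0],ty,.2)
b,ty=bay("yel","nar"); yaw=ty+np.pi/2
grab(np.array([.4233,-.1384]),yaw,.022)
if get_grip_width()*88<42: raise SystemExit("no grip")
put(b,yaw,.025)
look("y2",TR["yel"][0],ty,.2); print(get_time(),get_ft_force())
E
python3 - <<'E'
import cv2
cv2.imwrite("pics/yy.png",cv2.hconcat([cv2.resize(cv2.imread(f"pics/y{i}.png")[20:200,200:440],(400,300)) for i in(1,2)]))
E
```

```text
grip mm 58.37555954610352 F 29.97196288711308
held mm 58.56231915359474 29.974485935226767 [-0.3846 -0.6336 -1.3379] 31.4667
hit True [0.4411 0.3647 0.0187] want z 0.0185
37.0583
grip mm 48.44262835193595 F 30.000330805778503
held mm 48.57920179282859 29.999898076057434 [-0.0858 -0.011  -0.0399] 42.7333
hit True [0.4668 0.2908 0.0251] want z 0.025
48.1083
49.8167 [-0.4305 -1.4289  0.49  ]
```

View pics/yy.png

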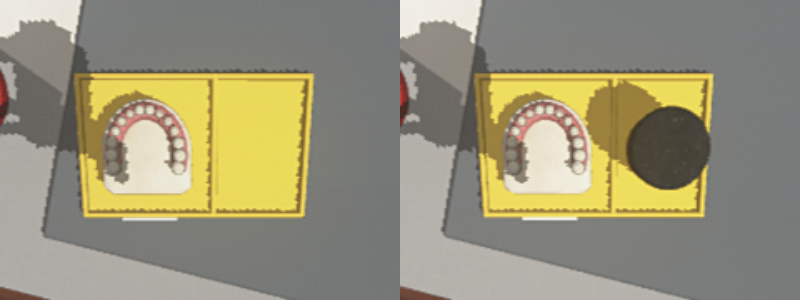

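The yellow tray looks right. The lid's 8 mm apparent offset is what parallax gives for its height, and contact came at the expected floor height. One last check of everything from the side.

```bash
python3 - <<'E'
from h import *
movel([*get_tcp_pos()[:2],.3],v=.25)
cv2.imwrite("pics/s2.png",read_camera("side")[:,:,::-1])
E
```

```text
(no output)
```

View pics/s2.png

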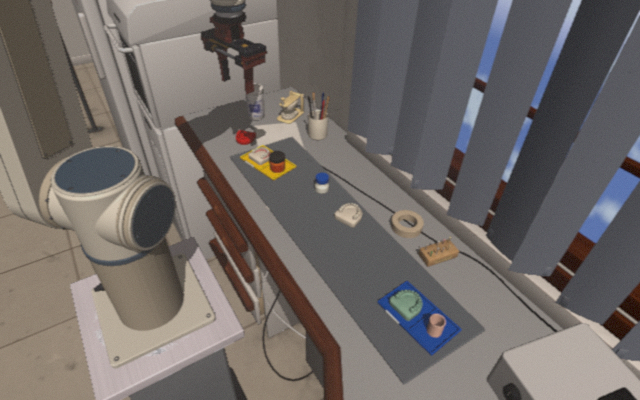

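All four pieces stand upright in their bays: green (407,302) and ring (437,325) in blue, denture (262,154) and pot (277,162) in yellow. The jar (321,183) and white model (348,214) have not moved.

```bash
python3 -c "
from station import *
print(get_time(),job_done())"
```

```text
the job is handed in; nothing more can be done
50.4167 None
```

I made up both trays in the order asked and handed the job in at 50.4 s: each piece stands upright in its bay, and the white model and white jar were left where they stood.

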